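# Close the sample pots and hold the filling funnel over the crucible on the balance

### The arm

A 7-joint arm with a two-finger parallel gripper is mounted at the origin on the work surface. World frame = base frame: x ahead of the robot, y to its left, z up, the work surface at z = 0. Lengths are in m, angles in rad, forces in N, time in s.
With the tool pointing down it reaches from about 0.425 to 0.925 m from the base axis. Payload 6.8 kg.
Tool frame: the origin (TCP) lies midway between the tips of the shut fingers; the grasp point (between the pads) lies r.grip_point_offset behind it (r.grip_point_offset is the distance from the TCP to the grasp point, in m); z points along the fingers, y is the line along which they close (so a half turn about z gives the same grasp; the last joint's range is limited). The gripper opens to 85 mm and grips with 20 to 120 N. Pads are 22 mm wide; open, the fingers measure 114 mm over their backs; the gripper's body (76 mm by 85 mm) begins 54 mm behind the grasp point. The pads swing forward as they close: fully open they stand 13 mm farther back than shut.
Start: joints at [1.094, 0.477, 0.022, 1.555, -0.011, 1.109, -0.083], TCP at [0.243, -0.63, 0.231] pointing down, gripper open.
Joint ranges: [-2.96, 2.96], [-0.34, 2.1], [-1.41, 1.46], [0.24, 2.44], [-1.37, 4.51], [0.17, 1.92], [-2.96, 2.96]. Speed limits (rad/s): [2.39, 2.39, 3.14, 3.14, 3.14, 3.14, 3.14].

### API

Orientations are given as a rotation vector (axis times angle).
In Python, from bench import r gives the robot as it stands. The module is installed in compiled form; this text tells all that it offers.
- The arm moves only by the shell command python3 -m crank 'ROWS' [FORCE]. ROWS is JSON, a list of rows, each a list of 5 numbers: the shift along the world's x, y, z in units of 200 mm (1.0 is 200 mm), then the turn about the world's z in units of 45 degrees (1.0 is 45 degrees), then the opening, from -1 (shut) to 1 (fully open). In form: [[dx, dy, dz, turn, jaw], ...]. A call has 1 to 8 rows; each row shifts and turns the commanded pose from where the row before left it; what a row does not reach is not made up. A row lasts 1/12 s, in which the tool goes at most 41.7 mm and 7.16 degrees, less where a joint would pass 70% of its speed; a pose out of reach is approached as far as the arm can. A call with a number of a shift or a turn outside -1 to 1 is refused whole. A call with a gripper value outside its range is refused whole. The fingers move at their own pace and stop on an object; FORCE is the grip in N (left out, the last holds). Time passes only in rows, so rows that do not move let the fingers close. It gives the time, the measured TCP pose, the force, the opening and the grip force at its end, in the units of the state.
- r.get_obs(): the state, without advancing time (a new reading comes with each control period).
- r.grab_frame(name): name is "side" or "top" or "wrist"; returns the picture (384x512x3 uint8, blue, green, red); there is no depth.
- r.camera_model(name): a dict with "fx", "fy", "cx", "cy" (pixels), "distortion" ([k1, k2, p1, p2, k3] as OpenCV has them; the pictures are not rectified), "R" (3x3) and "t" (3): a world point X has camera coordinates R X + t. Camera axes: x right, y down, z forward; pixel columns grow to the right and rows downward; lengths in m; the calibration is good to about 2 mm. A picture is of the moment at which its call begins: read the wrist's pose just before it. camera_model takes no time and is no camera call; for the wrist camera it gives the pose at the moment of the call.
- r.hand_in(): hands the job in; it is judged then, once.
The state is a dict: "clock": time; "joints": joint angles; "qvel": joint speeds; "tau": joint torques, N m; "tcp_pos": TCP position; "orientation": TCP orientation; "contact_force": force on the tool from outside, world axes, zero at the start; "moment": the same for the moment, N m; "grip_width": finger opening in m; "gripper_force": force on a finger pad.
Only numpy, scipy, OpenCV 4.12 (cv2) and the standard library are available. Lean on these libraries where they do the work, as an engineer would, in place of code of your own. Each camera call takes 0.05 s, during which the arm holds its last target. There are 200 camera calls.

### The job

The sample is weighed out in the white crucible on the balance and accelerator is to be added next: first press the blue hinged lids of both sample pots down until they click and stay shut, so that no stray grains get in, and let go of them. Then take the steel funnel by its black grip out of its beaker, carry it clear of the bottles and over the clear draught ring, and finish still holding it upright and motionless, its spout centred over the crucible with the tip about 5 mm above the crucible's rim. The balance is live, so never touch the balance, its ring or the crucible with the robot or the funnel, and leave the two bottles and the tweezers where they are.

Things in the scene. Friction and masses are not known exactly. Their poses are not given: they have to be found in the camera images.
- balance: White laboratory balance, fixed, 200 mm wide (y), x = -210 to +105 mm, low wedge with display (65 mm high at most) at the front (-x), body top 70 mm. Origin on the bench under the pan's centre, z up. Steel pan, 84 mm diameter, top at z = 82 mm. Round it a clear plastic draught ring with grey edges, open on top: outside diameter 142 mm, wall 4 mm, rim at z = 145 mm.
- crucible: White ceramic crucible, loose on the balance pan, 25 mm high, 25 mm diameter at the rim, 19 mm at the foot, bore about 19 mm at the rim, 12 g. Origin at the centre of its underside, z up.
- crucible_mouth (a point): Centre of the crucible's rim plane, 25 mm above its underside.
- rack: Grey block, fixed to the bench, 84 x 128 x 36 mm (x, y, z), with two white pots of 50 mm diameter, rims 62 mm above the bench, axes at x = 0, y = +32 mm (left) and -32 mm (right). Origin at the centre of its underside, z up. Each pot has a blue snap lid hinged on its far side at x = +28 mm, z = 62 mm; the lids' thumb tabs are on the -x side.
- lid_left (a joint): Angle (rad) of the left (rack +y) lid: 0 shut, grows as its front rises. Disc 53 mm wide, 4 mm thick, thumb tab tip 62 mm from the hinge; shut, its top is 66 mm above the bench. A springy hinge holds it half open (0.7 to 1.15) and pushes back under 1 N. At about 0.15 rad it meets the catch: 4 to 5 N at the front edge (9 N at mid-lid) snaps it shut; the catch then holds it below 0.03.
- lid_right (a joint): The same for the right (rack -y) pot's lid.
- lid_left_hinge (a point): Middle of the left lid's hinge line. The axis runs along rack y; -x of this frame runs from the hinge to the lid's front and z is the lid's upward normal (it turns with the lid).
- lid_right_hinge (a point): The same for the right lid.
- lid_left_press (a point): Point on the top face of the left lid, 40 mm from the hinge towards the front, a good place to press; moves with the lid.
- lid_right_press (a point): The same for the right lid.
- beaker: Loose metal beaker, 54 mm outside diameter, 66 mm high, wall 2.5 mm, 0.3 kg; the funnel stands in it, the funnel's flange resting on its rim. Origin at the centre of its underside.
- funnel: Loose steel funnel, about 75 g. Origin at the centre of the spout's tip, z up its axis. Spout 10 mm outside diameter, 32 mm long; cone to z = 50 mm; hopper 64 mm wide, z = 50 to 68 mm, its flat underside rests on the beaker's rim. Black upright grip on the -x side: x = -48 to -98 mm, 10 mm thick (y), z = 56 to 84 mm. Standing in the beaker its tip is 16 mm above the bench.
- funnel_grip (a point): Middle of the black grip, at x = -73 mm, z = 70 mm in the funnel's frame; pinch it along the funnel's y.
- bottle_white: White plastic bottle with white cap, loose, 48 mm diameter, 85 mm high. Origin at the centre of its underside. Leave it alone.
- bottle_dark: Black plastic bottle with black cap, loose, 48 mm diameter, 85 mm high. Origin at the centre of its underside. Leave it alone.
- tweezers: Brass tweezers lying on the bench, loose, 122 x 8 x 12 mm, long along their x. Origin at the centre of the underside. Leave them alone.
Things that resemble listed ones, but are neither listed nor needed, are in the scene too. What is shaped like the beaker but green is not meant. Leave any brown look-alike of the funnel alone.

How it is judged:
On the way, in this order (a step that is already met when the one before it is completed fails the run):
1. both pot lids are snapped shut and the robot has let go of them (value of joint each of lid_left, lid_right below 0.05 rad and contact force between each of the arm, the fingers and rack below 0.2 N), for 0.3 s.
2. the funnel is lifted clear of its beaker (height (world z) of funnel above 0.075 m and contact force between the fingers and funnel above 0.5 N and contact force between funnel and beaker below 0.05 N), for 0.1 s.
At the end, for the whole second after the job is handed in: Lids under 0.05 rad. The fingers alone hold the funnel, still (under 20 mm/s) and upright within 0.12 rad, its tip within 5 mm of the crucible's axis and 1.5 to 12 mm above its rim, touching neither crucible nor balance; the crucible stands upright on the pan. The program ends holding (value of joint each of lid_left, lid_right below 0.05 rad and horizontal distance between funnel and crucible_mouth below 0.005 m and z of funnel in the frame of crucible_mouth between 0.0015 and 0.012 m and angle between funnel's own z axis and vertical below 0.12 rad and linear speed of funnel below 0.02 m/s and contact force between the fingers and funnel above 0.5 N and contact force between funnel and crucible below 0.05 N and contact force between funnel and balance below 0.05 N and contact force between funnel and beaker below 0.05 N and contact force between funnel and rack below 0.05 N and angle between crucible's own z axis and vertical below 0.1 rad and horizontal distance between crucible and balance below 0.025 m); the arm keeps its last pose, push and grip.
It fails at once if the funnel or the robot touched the balance or its draught ring (contact force between any of funnel, the arm, the fingers and balance above 0.3 N).
It fails at once if the crucible was touched or shifted (contact force between any of funnel, the fingers, the arm and crucible above 0.1 N or distance of crucible from where it was at the start of the episode above 0.005 m).
It fails at once if a bottle or the tweezers were moved more than 15 mm (distance of any of bottle_white, bottle_dark, tweezers from where it was at the start of the episode above 0.015 m).
It also fails if it takes over 72 s, if anything falls off the work surface, if the arm or the gripper's body presses on something with over 40 N, if the wrist force passes 120 N, or if a joint passes its speed limit or range.

## Working session

There is one attempt and no reset: what is moved stays moved. The work goes in short steps, Python scripts to look and compute and a shell command to move; the robot and the scene stay as the last step left them, time stands still between calls to the robot, and variables do not carry over. Pictures are saved under pics/ and viewed, at most 10 in all, crops included, and the job is handed in when it is done.

```bash
mkdir -p pics
python3 - <<'E'
from bench import r
import cv2,numpy as np
for n in("side","top"):
    cv2.imwrite(f"pics/{n}0.png",r.grab_frame(n)); m=r.camera_model(n)
    R=np.array(m["R"]);t=np.array(m["t"]);print(n,m["fx"],m["cx"],m["cy"],m["distortion"],(-R.T@t).round(3),R.round(2).tolist())
o=r.get_obs();print({k:np.round(v,3).tolist() for k,v in o.items()},r.grip_point_offset)
E
```

```text
side 398.9122473083625 257.23591396523295 193.50101367058886 [0.0294559 0.        0.        0.        0.       ] [0.271 0.709 0.755] [[-0.93, -0.37, 0.02], [-0.25, 0.58, -0.78], [0.28, -0.73, -0.63]]
top 441.76379631011946 257.996026225156 199.8400468957587 [-0.0939098  0.         0.         0.         0.       ] [ 0.474 -0.054  1.321] [[-0.02, -1.0, 0.0], [-1.0, 0.02, -0.07], [0.07, -0.0, -1.0]]
{'clock': 0.1, 'joints': [1.094, 0.478, 0.022, 1.556, -0.011, 1.109, -0.083], 'qvel': [0.001, -0.003, 0.0, -0.002, -0.0, 0.0, 0.001], 'tau': [0.004, -59.777, 1.614, -28.196, 0.013, 0.005, -0.0], 'tcp_pos': [0.243, -0.629, 0.23], 'orientation': [-3.087, -0.576, 0.001], 'contact_force': [0.291, 0.768, -0.848], 'moment': [0.057, 0.081, 0.002], 'gripper_force': 0.0, 'grip_width': 0.086} 0.0187
```

View pics/top0.png

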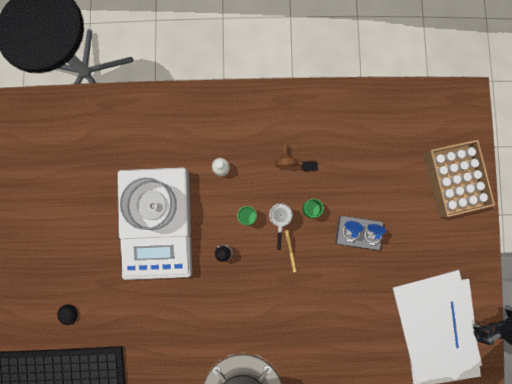

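View pics/side0.png

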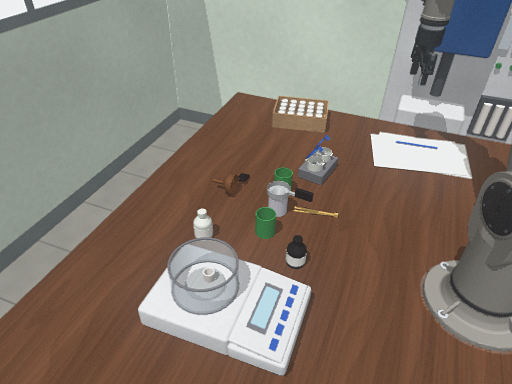

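The top view shows the balance at (155,222), with its ring at (149,204) and the crucible at (155,206). The steel funnel in the metal beaker is at (280,214) with its grip at (279,240), and the rack is at (360,233) with both lids up.

Look-alikes:
- Green beakers at (247,215) and (313,208), not wanted.
- Brown funnel at (287,160) with a black grip at (309,166), not wanted.
- Dark bottle at (223,254) and white bottle at (221,167), to be left alone.
- Steel funnel with a black grip at (280,214), which is the one I choose.

Next I check it in a close crop.

```bash
cat > h.py <<'E'
from bench import r
import cv2,numpy as np
def ray(m,uv):
    K=np.array([[m["fx"],0,m["cx"]],[0,m["fy"],m["cy"]],[0,0,1]])
    p=cv2.undistortPoints(np.array(uv,float).reshape(-1,1,2),K,np.array(m["distortion"])).reshape(-1,2)
    R=np.array(m["R"]);t=np.array(m["t"])
    return -R.T@t,np.c_[p,np.ones(len(p))]@R
def onz(m,uv,z):
    c,d=ray(m,uv);return c+d*((z-c[2])/d[:,2])[:,None]
def proj(m,X):
    K=np.array([[m["fx"],0,m["cx"]],[0,m["fy"],m["cy"]],[0,0,1]])
    return cv2.projectPoints(np.array(X,float).reshape(-1,1,3),cv2.Rodrigues(np.array(m["R"]))[0],np.array(m["t"]),K,np.array(m["distortion"]))[0].reshape(-1,2)
def blobs(mask,lo=20):
    n,l,s,c=cv2.connectedComponentsWithStats(mask.astype(np.uint8))
    return [(c[i],s[i]) for i in range(1,n) if s[i][4]>=lo]
E
python3 - <<'E'
from h import *
f=cv2.imread("pics/top0.png");m=r.camera_model("top")
c=f[150:280,110:400];cv2.imwrite("pics/c1.png",cv2.resize(c,None,fx=2.75,fy=2.75,interpolation=cv2.INTER_CUBIC))
for n,u,z in[("funnelC",(280.5,213.5),.084),("grip",(279,240),.09),("cruc",(155,206),.107),("rack",(360,233),.036),("dark",(223,254),.085),("white",(221,167),.085),("ring",(149,204),.145),("greenL",(247,215),.066),("greenR",(313,208),.066)]: print(n,onz(m,[u],z).round(3))
E
```

```text
funnelC [[ 0.525 -0.121  0.084]]
grip [[ 0.451 -0.115  0.09 ]]
cruc [[0.552 0.227 0.107]]
rack [[ 0.465 -0.354  0.036]]
dark [[0.415 0.042 0.085]]
white [[0.66  0.044 0.085]]
ring [[0.555 0.234 0.145]]
greenL [[ 0.523 -0.027  0.066]]
greenR [[ 0.539 -0.215  0.066]]
```

View pics/c1.png

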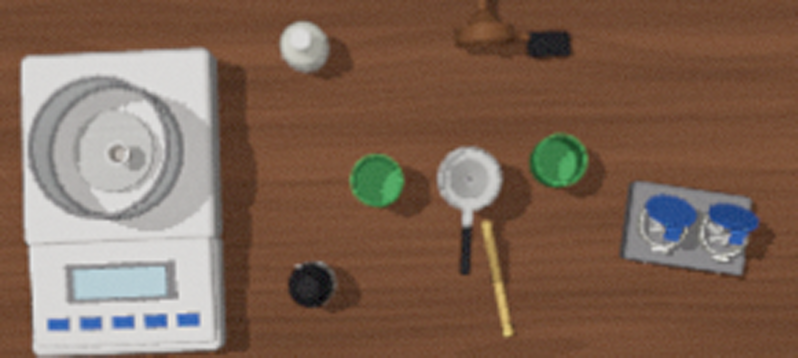

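The crop confirms the steel funnel in the bare metal beaker: hopper at (469,180), black grip at (465,250). The crucible is at (118,154). The rack is grey with corners (632,183), (750,200), (745,275) and (623,260), and both lids are half open.

Run:
```python
from h import *
m=r.camera_model("top")
full=lambda p:np.array(p)/2.75+[110,150]
c=onz(m,full([(632,183),(750,200),(745,275),(623,260)]),.036)
print(c.round(3),c.mean(0).round(3))
fl,fr,nr,nl=c[:,:2]
x=((fl+fr)-(nl+nr))/2;y=((fl+nl)-(fr+nr))/2
print(np.linalg.norm(x),np.linalg.norm(y),np.degrees(np.arctan2(x[1],x[0])),np.degrees(np.arctan2(-y[0],y[1])))
ce=c.mean(0)[:2];a=np.arctan2(-y[0],y[1]);Rm=np.array([[np.cos(a),-np.sin(a)],[np.sin(a),np.cos(a)]])
for s in(1,-1):
  for d in(18,40): print(s,d,(ce+Rm@[.028-d/1000,s*.032]).round(4))
# pots' rims from side view check
ms=r.camera_model("side");print(proj(ms,[[*(ce+Rm@[0,s*.032]),.062] for s in(1,-1)]), proj(ms,[[*(ce+Rm@[sx*.042,sy*.064]),.036] for sx in(1,-1) for sy in(1,-1)]))
```

```text
[[ 0.514 -0.297  0.036]
 [ 0.493 -0.423  0.036]
 [ 0.414 -0.414  0.036]
 [ 0.433 -0.284  0.036]] [ 0.464 -0.354  0.036]
0.08093925641718362 0.12965458493501333 -7.311302095315692 -8.926738356864323
1 18 [ 0.4783 -0.3244]
1 40 [ 0.4566 -0.321 ]
-1 18 [ 0.4684 -0.3876]
-1 40 [ 0.4467 -0.3842]
[[316.36231191 159.45492046]
 [324.55239618 150.01339583]] [[298.9138806  167.13668815]
 [315.74230758 148.53139024]
 [323.68740184 175.66685892]
 [339.31721532 156.0284176 ]]
```

Run:
```python
import cv2
f=cv2.imread("pics/side0.png")[130:250,250:370];cv2.imwrite("pics/c2.png",cv2.resize(f,None,fx=5,fy=5,interpolation=cv2.INTER_CUBIC))
```

```text
(no output)
```

View pics/c2.png

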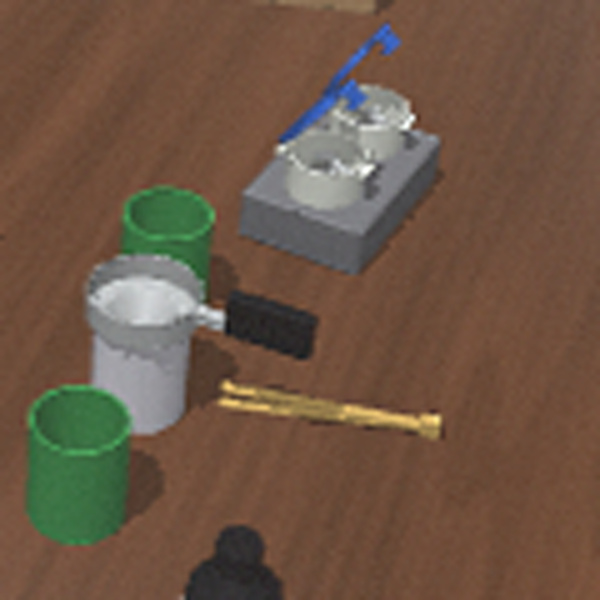

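The side crop agrees with the rack pose to within a pixel or two: predicted near corner (368,228), seen at about (362,225). Both lids are raised, at (340,85) and (320,115). I go above the right lid first with the fingers shut.

```bash
python3 -m crank '[[0.12,0.13,0,-0.133,-1],[0.12,0.13,0,-0.133,-1],[0.12,0.13,0,-0.133,-1],[0.12,0.13,0,-0.133,-1],[0.12,0.13,0,-0.133,-1],[0.12,0.13,0,0,-1],[0.12,0.13,0,0,-1],[0.12,0.13,0,0,-1]]' 60; python3 -m crank '[[0.09,0.09,0,0,-1],[0.075,0.08,0,0,-1],[0,0,-0.1,0,-1],[0,0,-0.1,0,-1],[0,0,-0.1,0,-1],[0,0,0,0,-1]]'
```

```text
clock: 0.77
tcp_pos: [0.4361, -0.4199, 0.231]
orientation: [-3.132, 0.241, 0.001]
contact_force: [-0.3, -0.5, -0.8]
grip_width: -0.0
gripper_force: 0.0
clock: 1.27
tcp_pos: [0.4661, -0.3856, 0.167]
orientation: [-3.129, 0.24, 0.01]
contact_force: [-0.6, 0.5, -0.4]
grip_width: 0.0002
gripper_force: 0.0
```

```bash
python3 -m crank '[[0,0,-0.15,0,-1],[0,0,-0.15,0,-1],[-0.02,0.003,-0.05,0,-1],[-0.03,0.005,-0.05,0,-1],[-0.03,0.005,-0.04,0,-1],[-0.02,0.003,-0.03,0,-1],[0,0,-0.02,0,-1],[0,0,0,0,-1]]'
```

```text
clock: 1.93
tcp_pos: [0.4479, -0.3847, 0.0735]
orientation: [3.132, -0.242, -0.0]
contact_force: [0.3, -0.8, 0.5]
grip_width: -0.0002
gripper_force: 0.1
```

```bash
python3 -m crank '[[0,0,-0.015,0,-1],[0,0,-0.015,0,-1],[0,0,-0.01,0,-1],[0,0,0,0,-1]]';python3 -m crank '[[0,0,-0.01,0,-1],[0,0,0,0,-1]]'
```

```text
clock: 2.27
tcp_pos: [0.4489, -0.3847, 0.0661]
orientation: [3.132, -0.241, 0.001]
contact_force: [-2.4, -0.0, 6.2]
grip_width: 0.0001
gripper_force: 3.1
clock: 2.43
tcp_pos: [0.4489, -0.3849, 0.0659]
orientation: [3.132, -0.241, 0.002]
contact_force: [-6.2, 4.4, 22.7]
grip_width: 0.0004
gripper_force: 11.3
```

The right lid is down against its stop (22 N at z = 66 mm). Now the left lid.

```bash
python3 -m crank '[[0,0,0.15,0,-1],[0,0,0.2,0,-1],[0,0,0.17,0,-1],[0.075,0.16,0,0,-1],[0.075,0.155,0,0,-1],[0,0,-0.1,0,-1],[0,0,-0.1,0,-1],[0,0,-0.1,0,-1]]';python3 -m crank '[[-0.02,0.003,-0.05,0,-1],[-0.03,0.005,-0.05,0,-1],[-0.03,0.005,-0.04,0,-1],[-0.02,0.003,-0.03,0,-1],[0,0,-0.02,0,-1],[0,0,0,0,-1]]'
```

```text
clock: 3.1
tcp_pos: [0.4797, -0.3206, 0.1073]
orientation: [3.132, -0.238, 0.004]
contact_force: [-0.7, -0.5, 4.7]
grip_width: 0.0002
gripper_force: 2.8
clock: 3.6
tcp_pos: [0.4578, -0.3182, 0.0689]
orientation: [-3.132, 0.242, 0.001]
contact_force: [-1.0, 0.4, 0.5]
grip_width: -0.0
gripper_force: 0.0
```

```bash
python3 -m crank '[[0,0,-0.01,0,-1],[0,0,-0.01,0,-1],[0,0,-0.01,0,-1],[0,0,0,0,-1]]'
```

```text
clock: 3.93
tcp_pos: [0.4589, -0.3187, 0.0659]
orientation: [3.132, -0.241, 0.001]
contact_force: [-6.3, 3.2, 22.2]
grip_width: 0.0
gripper_force: 11.4
```

```bash
python3 -m crank '[[0,0,0.15,0,-1],[0,0,0.2,0,-1],[0,0,0.2,0,1],[0,0,0.1,0.09,1],[0,0.2,0,0,1],[0,0.2,0,0,1],[0,0.2,0,0,1],[0,0.2,0,0,1]]'; python3 -m crank '[[-0.03,0.2,0.1,0,1],[0,0.02,0.1,0,1],[0,0,0,0,1],[0,0,0,0,1]]'
python3 - <<'E'
from h import *
o=r.get_obs();print(o["tcp_pos"])
m=r.camera_model("wrist");w=r.grab_frame("wrist");t=r.grab_frame("top")
cv2.imwrite("pics/w1.png",w);cv2.imwrite("pics/t1.png",t)
import pickle;pickle.dump(m,open("w1.pkl","wb"))
a=cv2.resize(t[205:265,325:400],None,fx=4,fy=4,interpolation=cv2.INTER_CUBIC)
out=np.zeros((384,812,3),np.uint8);out[:,:512]=w;out[:240,512:812]=a;cv2.imwrite("pics/v1.png",out[:,:800])
E
```

```text
clock: 4.6
tcp_pos: [0.4584, -0.1567, 0.1939]
orientation: [3.139, -0.131, 0.002]
contact_force: [0.6, 0.1, -0.5]
grip_width: 0.072
gripper_force: 0.0
clock: 4.93
tcp_pos: [0.4538, -0.117, 0.233]
orientation: [3.138, -0.128, 0.005]
contact_force: [-0.2, -0.6, -0.3]
grip_width: 0.0853
gripper_force: 0.0
[ 0.45381094 -0.11703166  0.23301142]
```

View pics/v1.png

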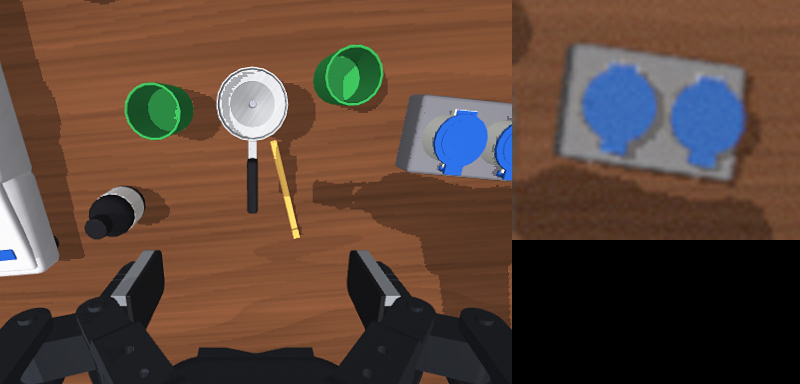

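Both lids lie flat and shut in the crop. In the wrist view the funnel's hopper is at (252,103) and its black grip at (252,186), with the tweezers clear at (285,190).

Run:
```python
from h import *
import pickle
m=pickle.load(open("w1.pkl","rb"));w=cv2.imread("pics/w1.png")
sub=np.zeros(w.shape[:2],bool);sub[150:225,235:268]=1
b=[x for x in blobs((w.max(2)<75)&sub)];b=max(b,key=lambda x:x[1][4]);print(b)
hs=cv2.cvtColor(w,cv2.COLOR_BGR2HSV);s2=np.zeros_like(sub);s2[60:142,205:300]=1
mk=((hs[...,1]<50)&(hs[...,2]>80)&s2).astype(np.uint8)
cn=max(cv2.findContours(mk,0,1)[0],key=cv2.contourArea)
mm=cv2.morphologyEx(cv2.drawContours(np.zeros_like(mk),[cn],-1,1,-1),cv2.MORPH_OPEN,np.ones((21,21)))
e=cv2.fitEllipse(max(cv2.findContours(mm,0,1)[0],key=cv2.contourArea));print(e)
g=onz(m,[b[0]],.095)[0];h=onz(m,[e[0]],.084)[0];v=h-g
print(g,h,np.linalg.norm(v[:2]),np.degrees(np.arctan2(v[1],v[0])))
t=cv2.imread("pics/t1.png");mt=r.camera_model("top")
```

```text
(array([252.00847458, 185.40338983]), array([247, 158,  11,  55, 590], dtype=int32))
((251.80838012695312, 103.39798736572266), (70.2144546508789, 73.01686096191406), 178.6765899658203)
[ 0.45039239 -0.11343933  0.095     ] [ 0.52297565 -0.11930003  0.084     ] 0.07281948463491149 -4.616304244444714
```

```bash
python3 -m crank '[[-0.017,0.018,-0.15,0,1],[0,0,-0.15,0,1],[0,0,-0.15,0,1],[0,0,-0.15,0,1],[0,0,-0.13,0,1],[0,0,-0.1,0,1],[0,0,0,0,1],[0,0,0,0,1]]' 90; python3 -m crank '[[0,0,0,0,-0.5],[0,0,0,0,-0.8],[0,0,0,0,-1],[0,0,0,0,-1],[0,0,0,0,-1],[0,0,0,0,-1],[0,0,0,0,-1],[0,0,0,0,-1]]' 90
```

```text
clock: 5.7
tcp_pos: [0.448, -0.1144, 0.0646]
orientation: [-3.139, 0.132, 0.006]
contact_force: [1.1, 0.6, 0.2]
grip_width: 0.0852
gripper_force: 0.0
clock: 6.37
tcp_pos: [0.4496, -0.1137, 0.0662]
orientation: [3.139, -0.13, 0.001]
contact_force: [-2.0, -0.0, 6.6]
grip_width: 0.0087
gripper_force: 88.1
```

```bash
python3 -m crank '[[0,0,0.05,0,-1],[0,0,0.1,0,-1],[0,0,0.1,0,-1],[0,0,0.1,0,-1],[0,0,0.15,0,-1],[0,0,0.15,0,-1],[0,0,0.15,0,-1],[0,0,0.05,0,-1]]'
python3 - <<'E'
from h import *
import pickle
m=r.camera_model("wrist");w=r.grab_frame("wrist");cv2.imwrite("pics/w2.png",w);pickle.dump(m,open("w2.pkl","wb"))
s=r.grab_frame("side");cv2.imwrite("pics/s2.png",s);o=r.get_obs();print(o["tcp_pos"],o["orientation"])
ms=r.camera_model("side");print(proj(ms,[[.522,-.119,.176]]))
out=np.zeros((384,800,3),np.uint8);out[:,:512]=w;out[:,512:]=cv2.resize(s[100:228,232:328],(288,384),interpolation=cv2.INTER_CUBIC);cv2.imwrite("pics/v2.png",out)
E
```

```text
clock: 7.03
tcp_pos: [0.4512, -0.1139, 0.2404]
orientation: [3.138, -0.13, 0.01]
contact_force: [0.6, 0.2, -1.1]
grip_width: 0.0087
gripper_force: 87.6
[ 0.45060411 -0.11385499  0.23799345] [ 3.13826252 -0.13008126  0.00726797]
[[280.73511836 158.73785968]]
```

View pics/v2.png

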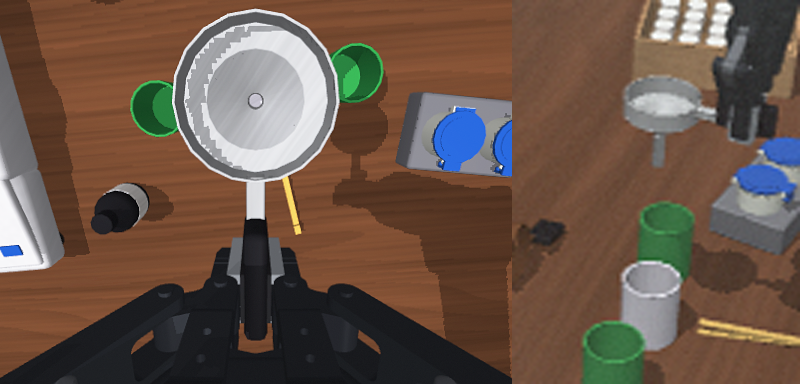

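The funnel is held upright, its tip at (658,164) in the side crop and its hopper centred at (256,97) in the wrist view. The beaker stayed behind empty. I carry it part way and look at the crucible with all cameras.

```bash
python3 -m crank '[[0,0.08,0,0,-1],[0,0.12,0,0,-1],[0,0.12,0,0,-1],[0,0.12,0,0,-1],[0,0.12,0,0,-1],[0,0.12,0,0,-1],[0,0.12,0,0,-1],[0,0.12,0,0,-1]]';python3 -m crank '[[0,0.08,0,0,-1],[0,0,0,0,-1],[0,0,0,0,-1],[0,0,0,0,-1]]'
python3 - <<'E'
from h import *
import pickle
d={}
for n in("wrist","side","top"):
    m=r.camera_model(n);f=r.grab_frame(n);cv2.imwrite(f"pics/{n}3.png",f);d[n]=m
o=r.get_obs();d["o"]=o;print(o["tcp_pos"],o["orientation"])
pickle.dump(d,open("d3.pkl","wb"))
w,s,t=[cv2.imread(f"pics/{n}3.png") for n in("wrist","side","top")]
out=np.zeros((594,800,3),np.uint8);out[:384,:512]=w
out[:384,512:]=cv2.resize(s[200:328,152:248],(288,384),interpolation=cv2.INTER_CUBIC)
out[384:594,:480]=cv2.resize(t[170:240,110:270],(480,210),interpolation=cv2.INTER_CUBIC)
cv2.imwrite("pics/v3.png",out)
E
```

```text
clock: 7.8
tcp_pos: [0.4479, 0.0711, 0.2338]
orientation: [3.138, -0.13, -0.006]
contact_force: [0.1, -1.0, -0.9]
grip_width: 0.0088
gripper_force: 87.7
clock: 8.13
tcp_pos: [0.4486, 0.0852, 0.2345]
orientation: [3.138, -0.131, -0.004]
contact_force: [0.6, -0.7, 0.1]
grip_width: 0.0089
gripper_force: 87.7
[0.44916322 0.08508687 0.23525944] [ 3.13820007e+00 -1.32998093e-01 -1.50239301e-03]
```

View pics/v3.png

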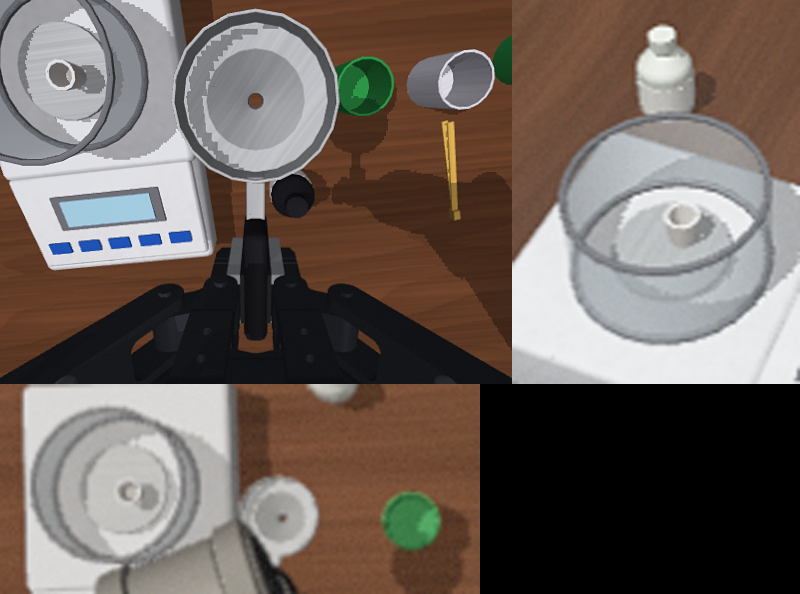

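In the wrist view the crucible rim is at (61,75), the spout hole at (256,101) and the hopper's outer rim spans x 175–338, y 9–181. The crucible rim is at (684,216) in the side crop. In the top crop the crucible is at (129,492) and the hopper at (282,518).

Run:
```python
from h import *
import pickle
d=pickle.load(open("d3.pkl","rb"))
W,S,T=d["wrist"],d["side"],d["top"]
for n,m,u in(("w",W,(61,75)),("s",S,(209.3,272)),("t",T,(153,206))): print("cruc",n,onz(m,[u],.107)[0].round(4))
A=np.zeros((3,3));b=np.zeros(3)
for m,u in((W,(61,75)),(S,(209.3,272)),(T,(153,206))):
    c,v=ray(m,[u]);v=v[0]/np.linalg.norm(v);P=np.eye(3)-np.outer(v,v);A+=P;b+=P@c
print("tri",np.linalg.solve(A,b).round(4))
o=d["o"];tz=o["tcp_pos"][2]-.066+.016
print("tipz",tz)
a=np.radians(-4.7);ex=o["tcp_pos"]+.073*np.array([np.cos(a),np.sin(a),0]);print("expected tip",ex[:2])
for n,m,u,h in(("w rim",W,(256.5,95),.068),("w hole",W,(256,101),.0),("w hole hi",W,(256,101),.032),("t rim",T,(110+279/3,170+516/3),.068),("t hole",T,(204,214.7),.0)): print(n,onz(m,[u],tz+h)[0].round(4))
# ring centre for sanity
```

```text
cruc w [0.5533 0.235  0.107 ]
cruc s [0.5502 0.238  0.107 ]
cruc t [0.5519 0.2321 0.107 ]
tri [0.5525 0.2349 0.1037]
tipz 0.18525944090520413
expected tip [0.52191775 0.07910536]
w rim [0.5238 0.0787 0.2533]
w hole [0.5204 0.079  0.1853]
w hole hi [0.521  0.0791 0.2173]
t rim [0.2139 0.0809 0.2533]
t hole [0.5217 0.0815 0.1853]
```

```bash
python3 -m crank '[[0.03,0.08,0,0,-1],[0.03,0.12,0,0,-1],[0.03,0.12,0,0,-1],[0.03,0.12,0,0,-1],[0.03,0.12,0,0,-1],[0.005,0.12,0,0,-1],[0,0.1,0,0,-1],[0,0,0,0,-1]]';python3 -m crank '[[0,0,-0.05,0,-1],[0,0,-0.05,0,-1],[0,0,-0.05,0,-1],[0,0,-0.05,0,-1],[0,0,0,0,-1],[0,0,0,0,-1],[0,0,0,0,-1]]'
python3 - <<'E'
from h import *
import pickle
d={}
for n in("wrist","side","top"):
    m=r.camera_model(n);f=r.grab_frame(n);cv2.imwrite(f"pics/{n}4.png",f);d[n]=m
o=r.get_obs();d["o"]=o;print(o["tcp_pos"],o["orientation"])
pickle.dump(d,open("d4.pkl","wb"))
w,s,t=[cv2.imread(f"pics/{n}4.png") for n in("wrist","side","top")]
out=np.zeros((600,800,3),np.uint8)
out[:600,:450]=cv2.resize(s[200:320,165:255],(450,600),interpolation=cv2.INTER_CUBIC)
out[:300,450:800]=cv2.resize(t[180:240,120:190],(350,300),interpolation=cv2.INTER_CUBIC)
out[300:,450:800]=cv2.resize(w[0:200,140:373],(350,300),interpolation=cv2.INTER_CUBIC)
cv2.imwrite("pics/v4.png",out)
E
```

```text
clock: 8.95
tcp_pos: [0.4799, 0.2465, 0.2358]
orientation: [-3.136, 0.123, 0.0]
contact_force: [0.0, 1.9, -0.6]
grip_width: 0.0086
gripper_force: 87.8
clock: 9.53
tcp_pos: [0.4806, 0.2421, 0.1958]
orientation: [3.139, -0.131, 0.0]
contact_force: [0.0, 0.8, -0.9]
grip_width: 0.0088
gripper_force: 87.8
[0.48076304 0.24246515 0.19633032] [-3.13836858e+00  1.30224244e-01 -1.55223014e-03]
```

View pics/v4.png

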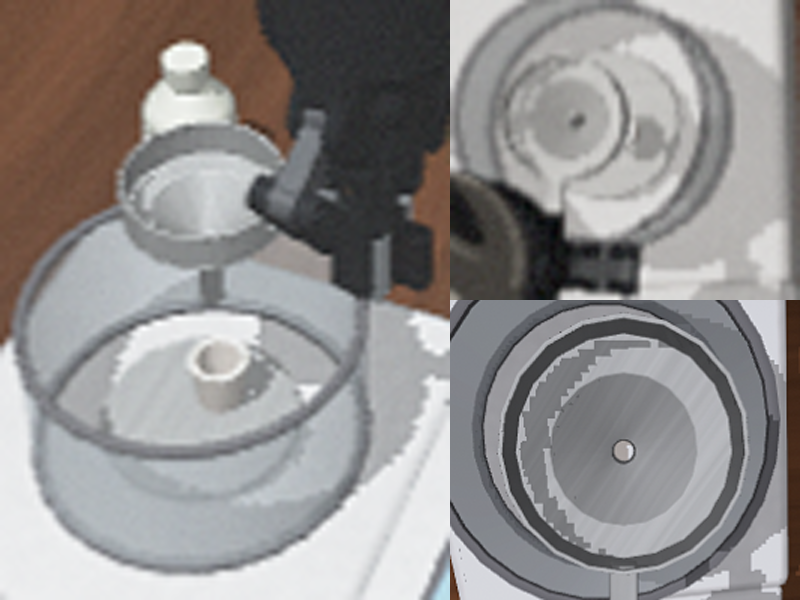

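In the side crop the tip is at (212,300) and the crucible rim at (219,357). In the top crop the spout hole is at (577,121). The hopper is above the ring rim with clearance.

Run:
```python
from h import *
import pickle
d=pickle.load(open("d4.pkl","rb"));d3=pickle.load(open("d3.pkl","rb"))
W,S,T=d["wrist"],d["side"],d["top"];o=d["o"];tz=o["tcp_pos"][2]-.05
print("tipz",tz,"expected",o["tcp_pos"][:2]+[.0725,-.006])
R=np.array(S["R"])
tip=onz(S,[(207.4,260.0)],tz)[0];cr=onz(S,[(208.8,271.4)],.107)[0]
print("side tip",tip,"cruc",cr,"diff",cr-tip,"along image x",R[0]@(cr-tip), R[0][:2])
tt=onz(T,[(145.4,204.2)],tz)[0];tth=onz(T,[(145.4,204.2)],tz+.03)[0];ct=onz(T,[(153,206)],.107)[0];print("top tip",tt,tth,"cruc",ct,"diff",ct-tt)
print("w hole",onz(W,[(140+(623-450)/1.5,(451-300)/1.5)],tz)[0])
# subpixel detect crucible in side3 / side4 & top3
hole=onz
s=cv2.imread("pics/side3.png")[255:295,195:225];print(s[...,2]-0*s[...,0] if 0 else "")
```

```text
tipz 0.1463303194665287 expected [0.55326304 0.23646515]
side tip [0.55078973 0.24065604 0.14633032] cruc [0.55187427 0.2369701  0.107     ] diff [ 0.00108454 -0.00368595 -0.03933032] along image x -0.0005250002032786001 [-0.92838792 -0.37093009]
top tip [0.55461399 0.24338534 0.14633032] [0.55254474 0.23579331 0.17633032] cruc [0.55189981 0.23210205 0.107     ] diff [-0.00271418 -0.01128329 -0.03933032]
w hole [0.55276364 0.23631969 0.14633032]
```

```bash
python3 -m crank '[[0,-0.014,0,0,-1],[0,0,-0.04,0,-1],[0,0,-0.04,0,-1],[0,0,-0.04,0,-1],[0,0,-0.02,0,-1],[0,0,0,0,-1],[0,0,0,0,-1],[0,0,0,0,-1]]'
python3 - <<'E'
from h import *
import pickle
d={}
for n in("wrist","side","top"):
    m=r.camera_model(n);f=r.grab_frame(n);cv2.imwrite(f"pics/{n}5.png",f);d[n]=m
print(np.mean([r.get_obs()["tcp_pos"] for _ in range(3)],0))
pickle.dump(d,open("d5.pkl","wb"))
w,s,t=[cv2.imread(f"pics/{n}5.png") for n in("wrist","side","top")]
out=np.zeros((600,800,3),np.uint8)
out[:600,:450]=cv2.resize(s[235:295,185:230],(450,600),interpolation=cv2.INTER_CUBIC)
out[:300,450:800]=cv2.resize(t[180:240,120:190],(350,300),interpolation=cv2.INTER_CUBIC)
out[300:,450:800]=cv2.resize(w[60:140,210:303],(350,300),interpolation=cv2.INTER_CUBIC)
cv2.imwrite("pics/v5.png",out)
E
```

```text
clock: 10.35
tcp_pos: [0.4805, 0.2397, 0.1679]
orientation: [-3.139, 0.13, -0.0]
contact_force: [0.1, 1.0, -0.8]
grip_width: 0.0087
gripper_force: 87.8
[0.48063072 0.23966463 0.16812446]
```

View pics/v5.png

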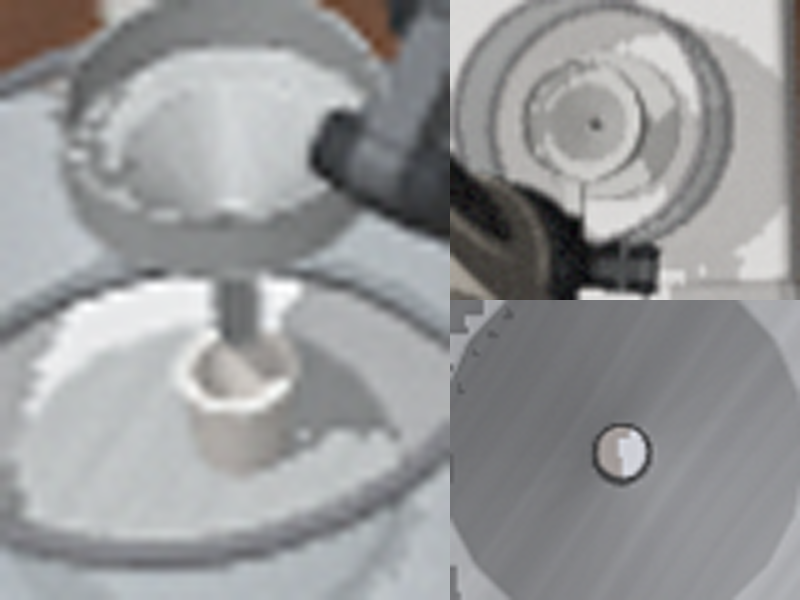

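The side crop shows the tip at (237,343), directly above the crucible rim ellipse, which spans x 177–300 and is centred near (238,371). The top-crop spout hole is at (596,124).

Run:
```python
from h import *
import pickle
d=pickle.load(open("d5.pkl","rb"));S,T=d["side"],d["top"]
for z in(.118,.115): 
  for v in(342.5,345.5): print(z,onz(S,[(185+237/10,235+v/10)],z)[0].round(4))
for v in(369,372): print("cr",onz(S,[(185+238.5/10,235+v/10)],.107)[0].round(4))
print("top throat",onz(T,[(120+146/5,180+124/5)],.15)[0], "cruc",onz(T,[(153,206)],.107)[0])
p=proj(S,[[.5525,.235,.107],[.5525,.235,.117],[.5525,.245,.107],[.5625,.235,.107]]);print(p-p[0])
```

```text
0.118 [0.5499 0.24   0.118 ]
0.118 [0.5495 0.2407 0.118 ]
0.115 [0.5512 0.2378 0.115 ]
0.115 [0.5508 0.2385 0.115 ]
cr [0.5512 0.2381 0.107 ]
cr [0.5508 0.2388 0.107 ]
top throat [0.55254435 0.23220393 0.15      ] cruc [0.55189981 0.23210205 0.107     ]
[[ 0.          0.        ]
 [-0.25500433 -3.19253142]
 [-2.2368604   3.49775246]
 [-4.29923795 -1.44961104]]
```

```bash
python3 -m crank '[[0.002,-0.003,-0.01,0,-1],[0,0,-0.012,0,-1],[0,0,0,0,-1],[0,0,0,0,-1],[0,0,0,0,-1],[0,0,0,0,-1],[0,0,0,0,-1],[0,0,0,0,-1]]'
python3 - <<'E'
from bench import r
import cv2
s=r.grab_frame("side")
cv2.imwrite("pics/v6.png",cv2.resize(s[235:295,185:230],(450,600),interpolation=cv2.INTER_CUBIC))
E
```

```text
clock: 11.17
tcp_pos: [0.4808, 0.2389, 0.1634]
orientation: [-3.139, 0.13, -0.0]
contact_force: [0.6, 0.4, -0.6]
grip_width: 0.0086
gripper_force: 87.8
```

View pics/v6.png

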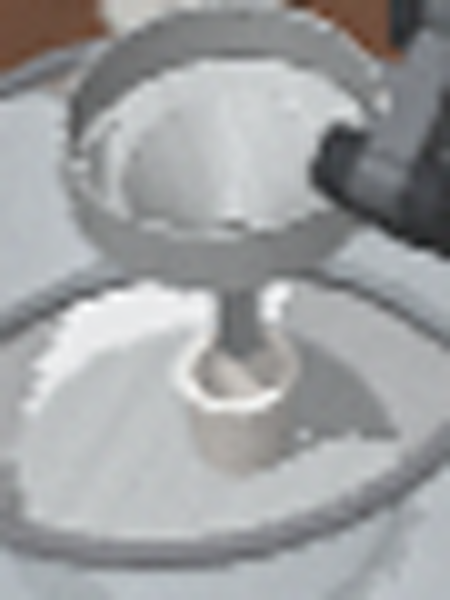

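The tip at (238,355) sits about 1.6 px (roughly 5 mm) above the rim centre (238,371), and it is centred. I hand in.

```bash
python3 -c "
from bench import r
print(r.hand_in())"
```

```text
the job is handed in; nothing more can be done
None
```

Job handed in: both lids are shut, and the funnel is held upright and still, its tip centred about 5 mm above the crucible rim by my camera measurements; the hand-in gave no verdict.

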